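Pin up the fume box sash

ROBOT

A 6-joint arm with a two-finger parallel gripper is mounted at the origin on a cart in front of the work surface, level with it; the furniture and walls round the work are solid. World frame = base frame: x ahead of the robot, y to its left, z up, the work surface at z = 0. Lengths are in m, angles in degrees, forces in N, time in s.
With the tool pointing down it reaches from about 0.35 to 0.875 m from the base axis. Payload 4.2 kg.
Tool frame: the origin (TCP) lies at the very end of the fingers, on their centre line; the grasp point (between the pads) lies 19 mm behind it; z points along the fingers, y is the line along which they close (so a half turn about z gives the same grasp; the last joint's range is limited). The gripper opens to 87 mm and grips with 3 to 60 N. Pads are 19 mm wide; open, the fingers measure 117 mm over their backs; the gripper's body (75 mm by 190 mm) begins 51 mm behind the grasp point.
Start: joints at [14.817, 22.042, 0.453, 0, -68.411, -14.817], TCP at [0.625, 0, 0.223] pointing down, gripper open.
Joint ranges: [-179.83, 179.83], [-69.29, 118.12], [-61.27, 80.66], [-181.25, 117.63], [-171.15, -9.14], [-177.46, 177.46]. Speed limits (degrees/s): [159.86, 159.86, 180, 180, 180, 180].

INTERFACE

Orientations are given as [roll, pitch, yaw] about the fixed x, y, z axes, in that order (R = Rz(yaw) Ry(pitch) Rx(roll)).
In Python, from bench import env gives the robot as it stands.
- The arm moves only by the tool arm_command, never from a script. Its argument "commands" is a list of rows, each an object with "rot": the turn, a rotation vector about the tool's x, y, z scaled (see below), a list of three; "dp": the shift along the tool's x, y, z scaled (see below), a list of three; "fingers": the opening, from 0 (shut) to 1 (fully open). A call has 1 to 20 rows; each row shifts and turns the commanded pose from where the row before left it, along the tool's axes as they then stand; what a row does not reach is not made up. The controller multiplies each number of a shift by 0.03 m and each number of a turn by 6 degrees. A row lasts 1/12 s, in which the tool goes at most 41.7 mm and 7.16 degrees, less where a joint would pass 70% of its speed; a pose out of reach is approached as far as the arm can. A call with a number of a shift or a turn outside -1 to 1 is refused whole. A call with a gripper value outside its range is refused whole. The fingers move at their own pace and stop on an object; "newtons" is the grip in N (left out, the last holds). Time passes only in rows, so rows that do not move let the fingers close. It gives the time, the measured TCP pose, the force, the opening and the grip force at its end, in the units of the state.
- env.get_obs(): the state, without advancing time (a new reading comes with each control period).
- env.get_image(name): name is "scene" or "side" or "wrist"; returns the picture (480x640x3 uint8, blue, green, red); there is no depth.
- env.camera_model(name): a dict with "fx", "fy", "cx", "cy" (pixels), "k1" (the pictures are not rectified: a ray, as slopes to the right and down, at radius r is drawn at 1 + k1 r^2 times it, then the intrinsics apply), "world_to_cam" (4x4, takes a point from world to camera coordinates); the wrist camera has in their place "tool_from_camera" (4x4, takes a point from camera to tool coordinates, whose origin is the TCP and whose axes are the flange's). Camera axes: x right, y down, z forward; pixel columns grow to the right and rows downward; lengths in m; the calibration is good to about 2 mm. A picture is of the moment at which its call begins: read the wrist's pose just before it. camera_model takes no time and is no camera call.
- env.hand_in(): hands the job in; it is judged then, once.
Trained networks look in the newest picture that a camera, given by its name, has taken for a name from the list of things; names that differ only in an ending like _2 or _b are one class to them, and where a whole thing is asked for, a point or a joint stands for the part that bears it (a point fixed in the world has none). Each returns a list of dicts, best first, with "p" (0 to 1); they miss things now and then, are a little off and sometimes report something else, mostly with a low value. They report only what shows in the picture. A call takes as long as a camera call. They do not tell look-alikes from the thing itself.
- env.boxes_of(name, camera): "box" ([left, top, width, height] in pixels, round what is visible of it).
- env.cut_out(name, camera): "mask" (480x640 bool, what is visible of it) and "box" ([left, top, width, height] in pixels, round what is visible of it).
- env.pinpoint(name, camera): "centre" ([column, row] in pixels: a listed point, or the origin of a listed thing).
The state is a dict: "time": time; "joints": joint angles; "dq": joint speeds; "joint_efforts": joint torques, N m; "position": TCP position; "ee_rot": TCP orientation; "wrist_force": force on the tool from outside, world axes, zero at the start; "moment": the same for the moment, N m; "width": opening from 0.0 (shut) to 1.0 (fully open); "finger_force": force on a finger pad.
Only numpy, scipy, OpenCV 4.12 (cv2) and the standard library are available. Lean on these libraries where they do the work, as an engineer would, in place of code of your own. Each camera call takes 0.05 s, during which the arm holds its last target. There are 200 camera calls.

TASK

Raise the sliding sash of the small bench fume box all the way up, then lock it there with the loose retaining pin: push the pin from the front through the hole in the left upright and the sash behind it until its flat grip rests against the upright, and let go. Do not disturb the beaker in the box or the forceps on the bench.

Things in the scene. Friction and masses are not known exactly. Their poses are not given: they have to be found in the camera images.
- fume_box: White box fixed to the bench, 332 mm wide (y), 153 mm deep (x), open only at its front (-x), which the sash closes. Origin on the bench under the middle of the front; x points level to its back, z up. Roof 133 mm high with a collar of 18 mm on it. A grey metal upright 40 mm wide and 245 mm high stands at each front corner, nothing between them above the sash.
- lock_hole (a point): Centre of the front mouth of the 17 mm round lock hole in the left (+y) upright, 215 mm above the bench; axes as the box: +x goes level into the hole. Behind one another: front plate 8 mm, gap 5 mm, sash 8 mm, gap 5 mm, rear plate 8 mm, all with 17 mm holes that line up when the sash is fully up. The right upright has no hole.
- sash_handle (a point): Middle of the steel bar handle that stands on the top edge of the sash: a level round bar 10 mm thick, 64 mm between its two posts, running along y of the box, 35 mm above the sash's top edge. Free in front, behind and above. 175 mm above the bench with the sash down, 275 mm with it fully up.
- sash (a joint): Height of the sash in m: 0 fully down, 0.10 fully up against its stop. It rides stiffly and stays where it is left; lifting takes about 11 N.
- pin: The loose retaining pin, lying flat on the bench to the left or right in front of the box. Flat grey grip 40 mm long (x) x 26 mm wide (y) x 12 mm thick (z), then a round steel shank 12 mm thick and 60 mm long along +x, its last 10 mm tapered. Origin in the middle of the grip, on the pin's axis, 6 mm above the bench as it lies. Mass about 40 g.
- pin_shoulder (a point): Where the shank leaves the grip, on the pin's axis, 20 mm from the pin's origin; axes as the pin. It meets the mouth of the lock hole when the pin is fully home.
- pin_tip (a point): Point of the shank, on the axis, 80 mm from the pin's origin; axes as the pin.
- beaker: Small glass beaker, 55x61x68 mm, standing inside the fume box; origin under its centre. Bystander.
- forceps: Spring forceps, 127 mm long, 18 mm wide, 10 mm high, lying on the bench on the side where the pin is not; origin under the centre. Bystander.
Things that resemble listed ones, but are neither listed nor needed, are in the scene too. Leave any turquoise look-alike of the pin alone.

How it is judged:
By the outcome, as a careful person would: the job done as asked, in the order asked, and still so for the second after the job is handed in, with the robot touching nothing.
It also fails if it takes over 64 s, if anything falls off the work surface, if the arm or the gripper's body presses on something with over 40 N, if the wrist force passes 120 N, or if a joint passes its speed limit or range.

## Working session

There is one attempt and no reset: what is moved stays moved. The work goes in short steps, Python scripts to look and compute and a tool call to move; the robot and the scene stay as the last step left them, time stands still between calls to the robot, and variables do not carry over. Pictures are saved under pics/ and viewed, at most 10 in all, crops included, and the job is handed in when it is done.

Besides the shell and the picture viewer there is one more tool, called after "Call:" as name([rows], argument=value, ...), one row to a line, values as JSON. arm_command: Moves the arm, as the interface text tells. Its arguments: {"type":"object","properties":{"commands":{"type":"array","items":{"type":"object","properties":{"rot":{"type":"array","items":{"type":"number"}},"dp":{"type":"array","items":{"type":"number"}},"fingers":{"type":"number"}}}},"newtons":{"type":"number"}},"required":["commands"]}

```bash
mkdir -p pics; ls; cat > h.py <<'E'
import numpy as np, cv2
from bench import env
from scipy.spatial.transform import Rotation as R
def grab(cam,fn=None):
    o=env.get_obs(); im=env.get_image(cam)
    if fn: cv2.imwrite('pics/'+fn,im)
    return o,im
def ray(cam,px,o=None):
    m=env.camera_model(cam)
    d=np.array([(px[0]-m['cx'])/m['fx'],(px[1]-m['cy'])/m['fy']]); u=d.copy()
    for _ in range(30): u=d/(1+m['k1']*(u@u))
    v=np.array([u[0],u[1],1.])
    if cam=='wrist':
        T=np.eye(4);T[:3,:3]=R.from_euler('xyz',o['ee_rot'],degrees=True).as_matrix();T[:3,3]=o['position']
        C=T@np.array(m['tool_from_camera'])
    else: C=np.linalg.inv(np.array(m['world_to_cam']))
    w=C[:3,:3]@v
    return C[:3,3],w/np.linalg.norm(w)
def onz(cam,px,z,o=None):
    c,w=ray(cam,px,o); return c+w*(z-c[2])/w[2]
def tri(rs):
    A=np.zeros((3,3));b=np.zeros(3)
    for c,w in rs:
        P=np.eye(3)-np.outer(w,w);A+=P;b+=P@c
    p=np.linalg.solve(A,b)
    return p,[round(1000*np.linalg.norm((np.eye(3)-np.outer(w,w))@(p-c)),1) for c,w in rs]
E
python3 - <<'E'
from h import *
np.set_printoptions(precision=4,suppress=True)
ims=[]
for c in ['scene','side','wrist']:
    o,im=grab(c,c+'0.png')
    m=env.camera_model(c); print(c,{k:v for k,v in m.items()})
    for n in ['pin','pin_tip','pin_shoulder','sash_handle','lock_hole','fume_box','beaker','forceps']:
        print(n,[(np.round(d['centre'],1).tolist(),round(d['p'],2)) for d in env.pinpoint(n,c)])
print(o)
E
```

```text
pics
scene {'fx': 490.07177811502265, 'fy': 490.07177811502265, 'cx': 309.83624112201966, 'cy': 240.68782355367475, 'k1': -0.027466957907089043, 'world_to_cam': array([[-0.5841, -0.8116, -0.0124,  0.3406],
       [-0.6219,  0.4573, -0.6357,  0.4147],
       [ 0.5216, -0.3635, -0.7719,  0.9623],
       [ 0.    ,  0.    ,  0.    ,  1.    ]])}
pin [([230.8, 370.1], 0.71), ([236.2, 410.1], 0.66)]
pin_tip [([206.7, 351.3], 0.85), ([199.2, 431.6], 0.74)]
pin_shoulder [([228.1, 414.6], 0.94), ([228.6, 364.3], 0.6)]
sash_handle [([288.4, 216.9], 0.69)]
lock_hole [([234.5, 236.4], 0.92)]
fume_box [([290.3, 264.4], 0.94)]
beaker []
forceps []
side {'fx': 462.8394439346376, 'fy': 462.8394439346376, 'cx': 313.78521351208093, 'cy': 240.01380674409498, 'k1': -0.1197999480884877, 'world_to_cam': array([[ 0.49  ,  0.8717,  0.0082, -0.2669],
       [ 0.7703, -0.4286, -0.4722, -0.3318],
       [-0.4081,  0.2377, -0.8814,  1.4992],
       [ 0.    ,  0.    ,  0.    ,  1.    ]])}
pin [([386.5, 200.7], 0.54), ([385.2, 170.0], 0.38)]
pin_tip [([406.1, 212.9], 0.68), ([406.1, 161.6], 0.53)]
pin_shoulder [([
[... 461 characters left out ...]
],
       [-0.    , -0.3053,  0.9523, -0.1623],
       [ 0.    ,  0.    ,  0.    ,  1.    ]])}
pin []
pin_tip []
pin_shoulder []
sash_handle []
lock_hole []
fume_box [([344.0, 246.8], 0.67)]
beaker []
forceps []
{'time': 0.9, 'joints': array([ 14.8151,  22.0411,   0.4534,  -0.001 , -68.4092, -14.8181]), 'dq': array([-0.1129,  0.1568,  0.073 , -0.0547, -0.0166, -0.0518]), 'joint_efforts': array([  0.0002, -39.0455,  18.7618,   4.2244,   0.0154,  -0.    ]), 'position': array([0.625 , 0.    , 0.2226]), 'ee_rot': array([-179.9973,    0.0017,  -90.0034]), 'wrist_force': array([ 1.1294, -0.0957, -0.14  ]), 'moment': array([0.0141, 0.0355, 0.0373]), 'finger_force': 0.0, 'width': 1.0026876108635272}
```

View pics/scene0.png

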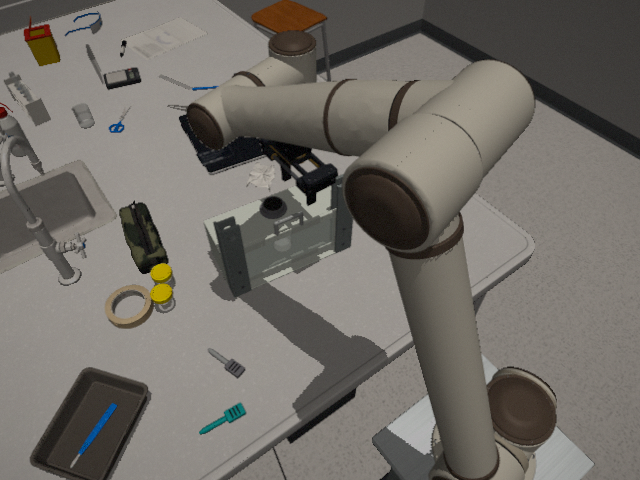

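View pics/side0.png

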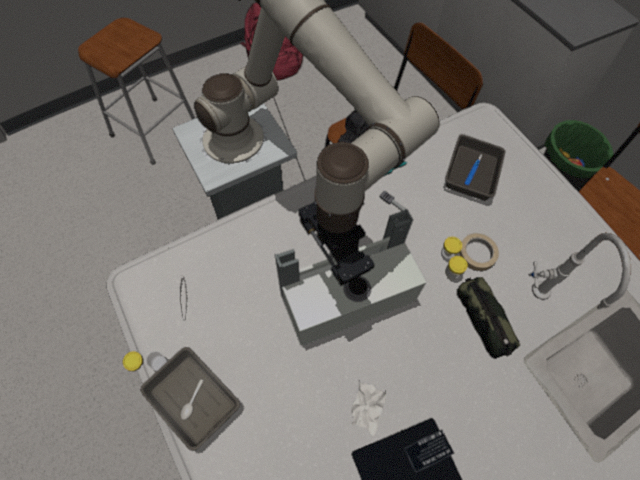

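The scene view shows the grey pin at about (228,363), with the turquoise look-alike at (223,418). The lock hole is at (234,236). The side view shows the pin at about (392,200) and the forceps at (184,298).

```bash
python3 - <<'E'
from h import *
np.set_printoptions(precision=4,suppress=True)
print('hole',tri([ray('scene',(234.5,236.4)),ray('side',(393.8,218.6))]))
print('handle',tri([ray('scene',(288.4,216.9)),ray('side',(343.1,249.4))]))
print('box',tri([ray('scene',(290.3,264.4)),ray('side',(340.9,277.0))]),onz('scene',(290.3,264.4),0),onz('side',(340.9,277),0))
print('hole z215',onz('scene',(234.5,236.4),.215),onz('side',(393.8,218.6),.215))
print('handle z175',onz('scene',(288.4,216.9),.175),onz('side',(343.1,249.4),.175))
for n,a,b in [('pin',(230.8,370.1),(386.5,200.7)),('tip',(206.7,351.3),(406.1,212.9)),('sh',(228.6,364.3),(391.3,200.3))]:
    print(n,tri([ray('scene',a),ray('side',b)]),onz('scene',a,.006),onz('side',b,.006))
print('forceps',onz('side',(184,298),.005))
# pixel axis of grey pin from mask
for c in ['scene','side']:
    env.get_image(c)
    for d in env.cut_out('pin',c): 
        m=d['mask'];ys,xs=np.nonzero(m);im=env.get_image(c);print(c,d['p'],d['box'],im[m].mean(0),m.sum())
        P=np.array([onz(c,(x,y),.006)[:2] for x,y in zip(xs,ys)]);cc=P.mean(0);u,s,vt=np.linalg.svd(P-cc);t=(P-cc)@vt[0];print(cc,vt[0],np.degrees(np.arctan2(vt[0][1],vt[0][0])),t.min(),t.max())
    print(c,[(d['box'],round(d['p'],2)) for d in env.boxes_of('sash_handle',c)])
im=env.get_image('scene')
cv2.imwrite('pics/c1.png',cv2.resize(im[170:450,180:370],None,fx=2.1,fy=2.1,interpolation=cv2.INTER_CUBIC))
E
```

```text
hole (array([0.5988, 0.1857, 0.2147]), [np.float64(2.3), np.float64(2.3)])
handle (array([0.5992, 0.0468, 0.185 ]), [np.float64(0.8), np.float64(0.8)])
box (array([0.5974, 0.0529, 0.011 ]), [np.float64(1.7), np.float64(1.7)]) [0.6035 0.0473 0.    ] [0.5946 0.0574 0.    ]
hole z215 [0.597 0.184 0.215] [0.6001 0.1877 0.215 ]
handle z175 [0.6064 0.0414 0.175 ] [0.5956 0.0507 0.175 ]
pin (array([ 0.444 ,  0.3134, -0.0095]), [np.float64(2.8), np.float64(2.8)]) [0.4383 0.3175 0.006 ] [0.4501 0.3032 0.006 ]
tip (array([ 0.5121,  0.3364, -0.0013]), [np.float64(2.3), np.float64(2.3)]) [0.5095 0.3389 0.006 ] [0.5141 0.3305 0.006 ]
sh (array([0.4546, 0.3158, 0.0049]), [np.float64(1.6), np.float64(1.6)]) [0.453  0.3146 0.006 ] [0.4559 0.3167 0.006 ]
forceps [ 0.4447 -0.3446  0.005 ]
scene 0.87 [205.3, 349.4, 42.6, 28.1] [84.2065 84.4926 85.9322] 339
[0.4531 0.3129] [-0.9538 -0.3004] -162.51879792598237 -0.06147844783585208 0.03856537808061989
scene 0.84 [198.9, 405.2, 45.8, 29.8] [96.8234 99.6993 20.1671] 419
[0.3534 0.3768] [0.0884 0.9961] 84.92945894864759 -0.03844268858600623 0.0590022047109621
scene [([243.3, 209.5, 92.6, 69.0], 0.55)]
side 0.7 [378.4, 190.5, 23.6, 19.9] [ 98.961   99.3203 100.5281] 231
[0.4521 0.313 ] [0.9421 0.3353] 19.593305995330056 -0.0368106793633324 0.05162603973527675
side 0.45 [400.6, 162.2, 4.7, 4.1] [91.75 93.   32.25] 4
[0.3595 0.4288] [ 0.6981 -0.716 ] -45.725288772807794 -0.0024309301216325335 0.0024299977841315667
side [([298.4, 239.0, 89.6, 38.8], 0.73)]
```

View pics/c1.png

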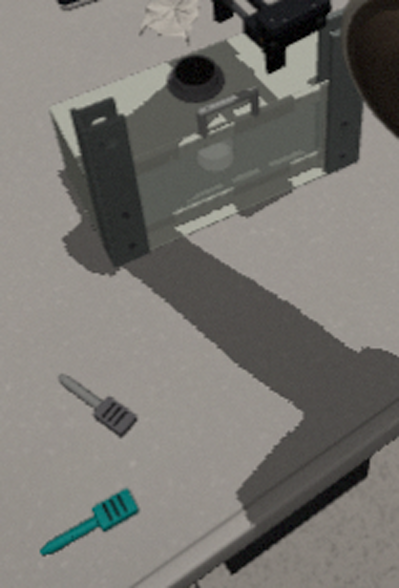

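View pics/wrist0.png

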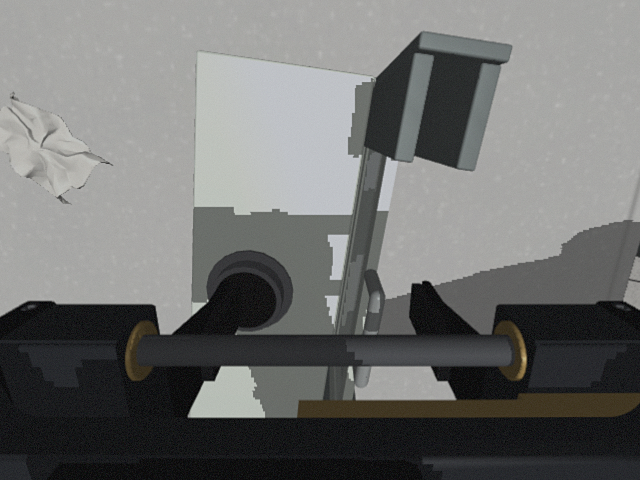

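The wrist view shows the right upright's top around (420–512, 35–170), the sash edge running from (375,150) to (345,400), and the handle bar at about x=370 between rows 270 and 385.

```bash
python3 - <<'E'
from h import *
np.set_printoptions(precision=4,suppress=True)
o=env.get_obs()
f=lambda p,z:onz('wrist',p,z,o)[:2]
def L(a,b,z):
    A,B=f(a,z),f(b,z);d=B-A;print(A,B,np.linalg.norm(d),np.degrees(np.arctan2(d[1],d[0])))
L((511,47),(475,168),.245) # front face of upright
L((421,34),(511,44),.245) # side
L((374,160),(347,385),.14)  # sash
L((375,275),(364,385),.175)
L((196,52),(376,76),.133) # roof right side
L((196,52),(190,415),.133)# roof back
im=env.get_image('wrist')
for n in ['sash_handle','fume_box','sash']:
    print(n,[(d['centre'],d['p']) for d in env.pinpoint(n,'wrist')])
E
```

```text
[ 0.5583 -0.1126] [ 0.5658 -0.0699] 0.043379763374059965 80.12020701698273
[ 0.591  -0.1167] [ 0.5585 -0.1136] 0.03260896382511353 174.5381009865669
[ 0.5915 -0.0641] [0.6066 0.1229] 0.18759965631750153 85.3889087813173
[0.5926 0.0063] [0.5968 0.0932] 0.0870527382500572 87.1958614865176
[ 0.7085 -0.132 ] [ 0.5915 -0.1177] 0.11793627502738016 173.0128369151574
[ 0.7085 -0.132 ] [0.7474 0.1618] 0.2964227644289618 82.4605548835672
sash_handle [([367.6, 338.2], 0.85)]
fume_box [([346.2, 247.3], 0.61)]Traceback (most recent call last):
  File "<stdin>", line 15, in <module>
ValueError: it knows: beaker, forceps, fume_box, lock_hole, pin, pin_shoulder, pin_tip, sash_handle
```

Call:
arm_command([
  {"rot":[0,0,0.58],"dp":[0,0,0],"fingers":0.6},
  {"rot":[0,0,0.58],"dp":[0,0,0],"fingers":0.6},
  {"rot":[0,0,0],"dp":[-0.5,0.4,0],"fingers":0.6},
  {"rot":[0,0,0],"dp":[-0.5,0.4,0],"fingers":0.6},
  {"rot":[0,0,0],"dp":[-0.5,0.4,0],"fingers":0.6},
  {"rot":[0,0,0],"dp":[0,0,0],"fingers":0.6},
  {"rot":[0,0,0],"dp":[0,0,0],"fingers":0.6},
], newtons=45)

```text
time: 2.63
position: [0.5946, 0.0497, 0.2229]
ee_rot: [-180.0, 0.0, -96.9]
wrist_force: [1.5, -0.3, -0.0]
width: 0.622
finger_force: 0.0
```

```bash
python3 - <<'E'
from h import *
np.set_printoptions(precision=4,suppress=True)
o,im=grab('wrist','w1.png')
print(o['position'],o['ee_rot'],o['width'])
Rm=R.from_euler('xyz',o['ee_rot'],degrees=True)
for n,z in [('sash_handle',.175),('lock_hole',.215)]:
    for d in env.pinpoint(n,'wrist'):
        p=onz('wrist',d['centre'],z,o); print(n,d['p'],d['centre'],p,'tool',Rm.inv().apply(p-o['position']))
E
```

```text
[0.5946 0.0497 0.2229] [-179.9647    0.0072  -96.8647] 0.6220314780590654
sash_handle 0.94 [320.4, 269.6] [0.5981 0.0519 0.175 ] tool [-0.0026 -0.0032  0.0479]
```

View pics/w1.png

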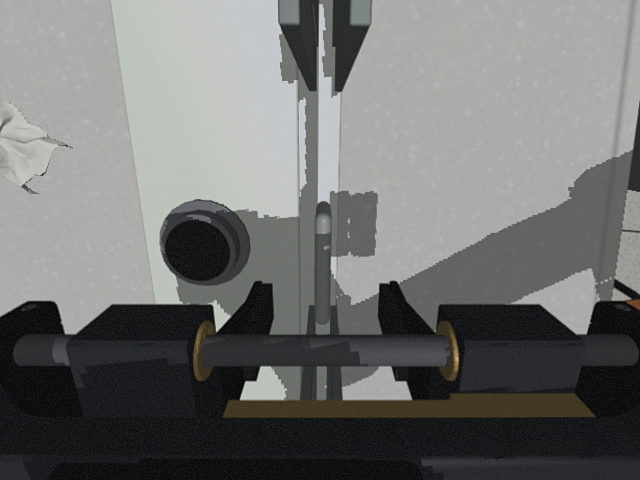

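The sash and bar run vertically in the image, so the tool's yaw matches the box. The bar's centre is at about (322,265).

Call:
arm_command([
  {"rot":[0,0,0],"dp":[-0.09,-0.1,0.5],"fingers":0.6},
  {"rot":[0,0,0],"dp":[0,0,0.5],"fingers":0.6},
  {"rot":[0,0,0],"dp":[0,0,0.5],"fingers":0.6},
  {"rot":[0,0,0],"dp":[0,0,0.5],"fingers":0.6},
  {"rot":[0,0,0],"dp":[0,0,0.1],"fingers":0.6},
  {"rot":[0,0,0],"dp":[0,0,0],"fingers":0},
  {"rot":[0,0,0],"dp":[0,0,0],"fingers":0},
  {"rot":[0,0,0],"dp":[0,0,0],"fingers":0},
  {"rot":[0,0,0],"dp":[0,0,0],"fingers":0},
  {"rot":[0,0,0],"dp":[0,0,0],"fingers":0},
  {"rot":[0,0,0],"dp":[0,0,0],"fingers":0},
], newtons=45)

```text
time: 3.7
position: [0.5983, 0.0515, 0.1602]
ee_rot: [-179.9, 0.0, -97.0]
wrist_force: [-0.0, -0.7, 0.4]
width: 0.235
finger_force: 0.0
```

Call:
arm_command([
  {"rot":[0,0,0],"dp":[0,0,0],"fingers":0},
  {"rot":[0,0,0],"dp":[0,0,0],"fingers":0},
  {"rot":[0,0,0],"dp":[0,0,0],"fingers":0},
  {"rot":[0,0,0],"dp":[0,0,0],"fingers":0},
  {"rot":[0,0,0],"dp":[0,0,0],"fingers":0},
])

```text
time: 4.12
position: [0.5968, 0.0515, 0.1596]
ee_rot: [179.9, -0.0, -97.0]
wrist_force: [-5.0, 2.5, 3.5]
width: 0.093
finger_force: 44.5
```

Call:
arm_command([
  {"rot":[0,0,0],"dp":[0,0,-0.3],"fingers":0},
  {"rot":[0,0,0],"dp":[0,0,-0.3],"fingers":0},
  {"rot":[0,0,0],"dp":[0,0,-0.3],"fingers":0},
  {"rot":[0,0,0],"dp":[0,0,-0.3],"fingers":0},
  {"rot":[0,0,0],"dp":[0,0,-0.3],"fingers":0},
  {"rot":[0,0,0],"dp":[0,0,-0.3],"fingers":0},
  {"rot":[0,0,0],"dp":[0,0,-0.3],"fingers":0},
  {"rot":[0,0,0],"dp":[0,0,-0.3],"fingers":0},
  {"rot":[0,0,0],"dp":[0,0,-0.3],"fingers":0},
  {"rot":[0,0,0],"dp":[0,0,-0.3],"fingers":0},
  {"rot":[0,0,0],"dp":[0,0,-0.2],"fingers":0},
  {"rot":[0,0,0],"dp":[0,0,0],"fingers":0},
])

```text
time: 5.12
position: [0.5966, 0.0516, 0.2512]
ee_rot: [179.6, 0.0, -97.1]
wrist_force: [2.2, 1.7, -24.2]
width: 0.091
finger_force: 46.2
```

Call:
arm_command([
  {"rot":[0,0,0],"dp":[0,0,-0.1],"fingers":0},
  {"rot":[0,0,0],"dp":[0,0,-0.1],"fingers":0},
  {"rot":[0,0,0],"dp":[0,0,0],"fingers":0},
  {"rot":[0,0,0],"dp":[0,0,0],"fingers":0},
])

```text
time: 5.45
position: [0.5964, 0.0516, 0.2514]
ee_rot: [179.3, -0.0, -97.1]
wrist_force: [8.0, 0.1, -41.8]
width: 0.092
finger_force: 47.4
```

```bash
python3 - <<'E'
from h import *
np.set_printoptions(precision=4,suppress=True)
out=[]
for c in ['scene','side']:
    o,im=grab(c)
    for n in ['sash_handle','lock_hole']:
        print(c,n,[(d['centre'],d['p']) for d in env.pinpoint(n,c)])
    crop=im[150:330,190:390] if c=='scene' else im[160:340,260:460]
    out.append(cv2.resize(crop,None,fx=3,fy=3,interpolation=cv2.INTER_CUBIC)[:, :400 if c=='scene' else 400])
cv2.imwrite('pics/c2.png',np.hstack(out)[:, :800])
E
```

```text
scene sash_handle [([285.1, 189.3], 0.69)]
scene lock_hole [([235.5, 237.7], 0.72), ([289.2, 267.4], 0.4), ([284.7, 187.8], 0.22)]
side sash_handle [([346.7, 229.7], 0.66)]
side lock_hole [([395.8, 220.7], 0.73)]
```

View pics/c2.png

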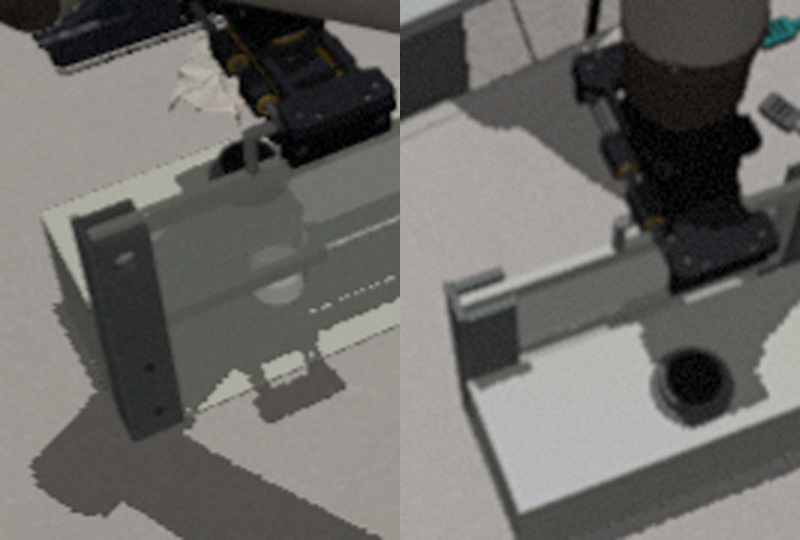

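```bash
python3 - <<'E'
from h import *
np.set_printoptions(precision=4,suppress=True)
for a,b in [((288.4,216.9),(343.1,249.4)),((285.1,189.3),(346.7,229.7))]:
    print(tri([ray('scene',a),ray('side',b)]))
o=env.get_obs();print(o['position'],o['wrist_force'],o['joint_efforts'])
# project sash top edge predicted at heights, at box y=+120 mid-left (inside upright) both cams
m={c:env.camera_model(c) for c in['scene','side']}
ax=np.array([.9925,-.122,0]);ay=np.array([.122,.9925,0])
O=np.array([.598,.0515,0])-.017*ax
def proj(c,p):
    q=m[c]['world_to_cam']@np.append(p,1);u=q[:2]/q[2];u=u*(1+m[c]['k1']*(u@u));return np.round([m[c]['fx']*u[0]+m[c]['cx'],m[c]['fy']*u[1]+m[c]['cy']],1)
for c in m:
    x0,y0=(190,150) if c=='scene' else (260,160)
    f=lambda p:(proj(c,p)-[x0,y0])*3+([0,0] if c=='scene' else [400,0])
    print(c,'hole',proj(c,O+.146*ay+[0,0,.215]),f(O+.146*ay+[0,0,.215]))
    for yy in ([.166,.126] if c=='scene' else [-.166,-.126]): print('upright top front',yy,f(O+yy*ay+[0,0,.245]),'base',f(O+yy*ay))
    for h in (.225,.232,.24): print(h,[f(O+.013*ax+yy*ay+[0,0,h]) for yy in ([.12,.06] if c=='scene' else [-.12,-.06])])
E
```

```text
(array([0.5992, 0.0468, 0.185 ]), [np.float64(0.8), np.float64(0.8)])
(array([0.5981, 0.0505, 0.2756]), [np.float64(0.4), np.float64(0.4)])
[0.5964 0.0516 0.2514] [  9.1201  -0.2063 -42.3662] [  0.8651 -61.5514  32.1782   9.2254  -2.4751   0.1043]
scene hole [228.1 238.9] [114.3 266.7]
upright top front 0.166 [ 81.3 249.9] base [129.  444.6]
upright top front 0.126 [135.  228.3] base [173.7 424.5]
0.225 [array([139.2, 231.6]), array([215.7, 201. ])]
0.232 [array([138. , 225.3]), array([214.8, 194.4])]
0.24 [array([136.5, 217.8]), array([213.9, 186.9])]
side hole [397.2 216.4] [811.6 169.2]
upright top front -0.166 [444.1 283.5] base [462.4 404.7]
upright top front -0.126 [494.5 265.5] base [503.8 389.1]
0.225 [array([508.9, 288.9]), array([582.1, 262.5])]
0.232 [array([508.6, 285. ]), array([582.4, 258.3])]
0.24 [array([508.3, 280.2]), array([582.7, 253.5])]
```

Triangulating gives the bar at z=0.2756, where fully up is 0.275. The force climbed to 42 N with no further movement, so the sash is at its stop. I'll ease off, release, and rise.

Call:
arm_command([
  {"rot":[0,0,0],"dp":[0,0,0.12],"fingers":0},
  {"rot":[0,0,0],"dp":[0,0,0.1],"fingers":0},
  {"rot":[0,0,0],"dp":[0,0,0],"fingers":0.6},
  {"rot":[0,0,0],"dp":[0,0,0],"fingers":0.6},
  {"rot":[0,0,0],"dp":[0,0,0],"fingers":0.6},
  {"rot":[0,0,0],"dp":[0,0,0],"fingers":0.6},
  {"rot":[0,0,0],"dp":[0,0,0],"fingers":0.6},
  {"rot":[0,0,0],"dp":[0,0,0],"fingers":0.6},
  {"rot":[0,0,0],"dp":[0,0,-0.6],"fingers":0.6},
  {"rot":[0,0,0],"dp":[0,0,-0.7],"fingers":0.6},
  {"rot":[0,0,0],"dp":[0,0,-0.7],"fingers":0.6},
])

```text
time: 6.67
position: [0.5983, 0.0511, 0.3168]
ee_rot: [-179.9, -0.0, -96.9]
wrist_force: [0.2, 0.1, 0.2]
width: 0.584
finger_force: 0.0
```

Call:
arm_command([
  {"rot":[0,0,0],"dp":[-0.98,0.79,0],"fingers":0.6},
  {"rot":[0,0,0],"dp":[-0.98,0.79,0],"fingers":0.6},
  {"rot":[0,0,0],"dp":[-0.98,0.79,0],"fingers":0.6},
  {"rot":[0,0,0],"dp":[-0.98,0.79,0],"fingers":0.6},
  {"rot":[0,0,0],"dp":[-0.98,0.79,0],"fingers":0.6},
  {"rot":[0,0,0],"dp":[-0.98,0.79,0],"fingers":0.6},
  {"rot":[0,0,0],"dp":[-0.98,0.79,0],"fingers":0.6},
  {"rot":[0,0,0],"dp":[-0.98,0.79,0],"fingers":0.6},
  {"rot":[0,0,0],"dp":[0,0,0],"fingers":0.6},
  {"rot":[0,0,0],"dp":[0,0,0],"fingers":0.6},
])

```text
time: 7.5
position: [0.4378, 0.3095, 0.3162]
ee_rot: [-179.9, 0.1, -96.7]
wrist_force: [1.5, -0.3, 0.8]
width: 0.599
finger_force: 0.0
```

Call:
arm_command([
  {"rot":[0,0,0.98],"dp":[0,0,0.5],"fingers":0.6},
  {"rot":[0,0,0.98],"dp":[0,0,0.5],"fingers":0.6},
  {"rot":[0,0,0.98],"dp":[0,0,0.5],"fingers":0.6},
  {"rot":[0,0,0.98],"dp":[0,0,0.5],"fingers":0.6},
  {"rot":[0,0,0.98],"dp":[0,0,0.5],"fingers":0.6},
  {"rot":[0,0,0.98],"dp":[0,0,0.5],"fingers":0.6},
  {"rot":[0,0,0.98],"dp":[0,0,0.5],"fingers":0.6},
  {"rot":[0,0,0.98],"dp":[0,0,0.5],"fingers":0.6},
  {"rot":[0,0,0.98],"dp":[0,0,0.5],"fingers":0.6},
  {"rot":[0,0,0.98],"dp":[0,0,0.5],"fingers":0.6},
  {"rot":[0,0,0.98],"dp":[0,0,0.5],"fingers":0.6},
  {"rot":[0,0,0],"dp":[0,0,0],"fingers":0.6},
  {"rot":[0,0,0],"dp":[0,0,0],"fingers":0.6},
])

```text
time: 8.58
position: [0.4391, 0.3069, 0.1502]
ee_rot: [-179.9, -0.0, -161.5]
wrist_force: [-0.0, 1.1, -0.2]
width: 0.601
finger_force: 0.0
```

```bash
python3 - <<'E'
from h import *
np.set_printoptions(precision=4,suppress=True)
o,im=grab('wrist','w2.png')
print(o['position'],o['ee_rot'],o['joints'])
Rm=R.from_euler('xyz',o['ee_rot'],degrees=True)
for n in ['pin','pin_tip','pin_shoulder']:
    for d in env.pinpoint(n,'wrist'):
        p=onz('wrist',d['centre'],.006,o); print(n,d['p'],d['centre'],p,'tool',Rm.inv().apply(p-o['position']))
for d in env.cut_out('pin','wrist'):
    m=d['mask'];ys,xs=np.nonzero(m);P=np.array([onz('wrist',(x,y),.006,o)[:2] for x,y in zip(xs,ys)]);rr=cv2.minAreaRect(P.astype(np.float32)*1000);print(d['p'],im[m].mean(0),d['box'],rr)
E
```

```text
[0.4391 0.3069 0.1502] [-179.9481   -0.0019 -161.5484] [  52.332    17.2075  -18.0883    0.0515  -54.7348 -123.9102]
pin 0.92 [417.2, 153.2] [0.3533 0.3605 0.006 ] tool [0.0645 0.0781 0.1441]
pin_tip 0.94 [329.9, 302.9] [0.5117 0.3353 0.006 ] tool [-0.0778  0.0041  0.1441]
pin_tip 0.9 [497.1, 185.9] [0.3568 0.4381 0.006 ] tool [0.0365 0.1506 0.144 ]
pin_shoulder 0.97 [436.3, 159.6] [0.353  0.3782 0.006 ] tool [0.0591 0.095  0.1441]
pin_shoulder 0.83 [327.1, 246.3] [0.4572 0.3142 0.006 ] tool [-0.0194  0.0013  0.1442]
0.79 [75.0166 75.2453 34.2719] [389.0, 130.9, 113.4, 57.9] ((354.0132141113281, 388.9684753417969), (101.84180450439453, 26.717998504638672), 85.87560272216797)
```

View pics/w2.png

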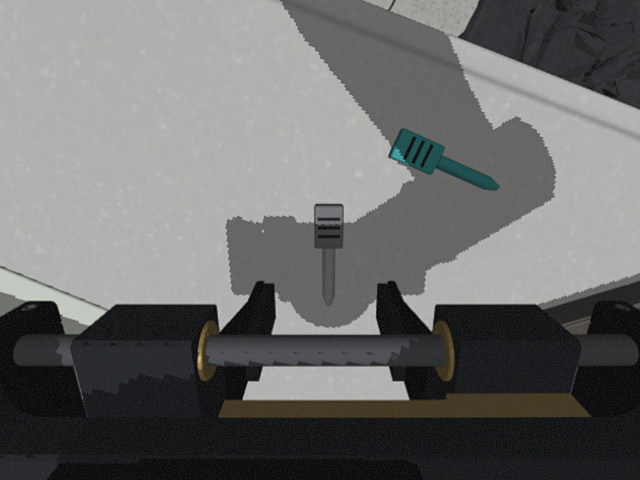

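The grey pin is aligned with the tool, with its grip at (329,226) and tip at (329,304). The turquoise look-alike is clear at (440,160).

Call:
arm_command([
  {"rot":[0,0,0],"dp":[0.1,0.09,0.7],"fingers":0.6},
  {"rot":[0,0,0],"dp":[0,0,0.8],"fingers":0.6},
  {"rot":[0,0,0],"dp":[0,0,0.8],"fingers":0.6},
  {"rot":[0,0,0],"dp":[0,0,0.8],"fingers":0.6},
  {"rot":[0,0,0],"dp":[0,0,0.8],"fingers":0.6},
  {"rot":[0,0,0],"dp":[0,0,0.5],"fingers":0.6},
  {"rot":[0,0,0],"dp":[0,0,0.3],"fingers":0.6},
  {"rot":[0,0,0],"dp":[0,0,0.2],"fingers":0.6},
  {"rot":[0,0,0],"dp":[0,0,0],"fingers":0.6},
  {"rot":[0,0,0],"dp":[0,0,0],"fingers":0.6},
])

```text
time: 9.67
position: [0.4351, 0.31, 0.0037]
ee_rot: [180.0, 0.1, -161.6]
wrist_force: [0.5, -0.1, -0.1]
width: 0.599
finger_force: 0.0
```

Call:
arm_command([
  {"rot":[0,0,0],"dp":[0,0,0],"fingers":0},
  {"rot":[0,0,0],"dp":[0,0,0],"fingers":0},
  {"rot":[0,0,0],"dp":[0,0,0],"fingers":0},
  {"rot":[0,0,0],"dp":[0,0,0],"fingers":0},
  {"rot":[0,0,0],"dp":[0,0,0],"fingers":0},
  {"rot":[0,0,0],"dp":[0,0,0],"fingers":0},
  {"rot":[0,0,0],"dp":[0,0,0],"fingers":0},
  {"rot":[0,0,0],"dp":[0,0,0],"fingers":0},
], newtons=30)

```text
time: 10.33
position: [0.4347, 0.3095, 0.0033]
ee_rot: [180.0, 0.0, -161.6]
wrist_force: [-1.6, -0.4, 4.2]
width: 0.295
finger_force: 29.9
```

Call:
arm_command([
  {"rot":[0,0,0],"dp":[0,0,-0.5],"fingers":0},
  {"rot":[0,0,0],"dp":[0,0,-0.9],"fingers":0},
  {"rot":[0,0,0],"dp":[0,0,-1],"fingers":0},
  {"rot":[0,0,0.85],"dp":[0,0,-1],"fingers":0},
  {"rot":[0,0,0.85],"dp":[0,0,-1],"fingers":0},
  {"rot":[0,0,0.85],"dp":[0,0,-1],"fingers":0},
  {"rot":[0,0,0.85],"dp":[0,0,-1],"fingers":0},
  {"rot":[0,0,0.85],"dp":[0,0,-1],"fingers":0},
  {"rot":[0,0,0],"dp":[0,0,-1],"fingers":0},
  {"rot":[0,0,0],"dp":[0,0,-1],"fingers":0},
  {"rot":[0,0,0],"dp":[0,0,-1],"fingers":0},
  {"rot":[0,0,0],"dp":[0.19,-0.83,-0.5],"fingers":0},
  {"rot":[0,0,0],"dp":[0.19,-0.83,0],"fingers":0},
  {"rot":[0,0,0],"dp":[0.19,-0.83,0],"fingers":0},
  {"rot":[0,0,0],"dp":[0.19,-0.83,0],"fingers":0},
])

```text
time: 11.58
position: [0.3988, 0.2125, 0.3296]
ee_rot: [180.0, -0.0, 172.9]
wrist_force: [-0.2, -0.4, -0.6]
width: 0.294
finger_force: 29.9
```

Call:
arm_command([
  {"rot":[0,-0.95,0],"dp":[0,0,0],"fingers":0},
  {"rot":[0,-0.95,0],"dp":[0,0,0],"fingers":0},
  {"rot":[0,-0.95,0],"dp":[0,0,0],"fingers":0},
  {"rot":[0,-0.95,0],"dp":[0,0,0],"fingers":0},
  {"rot":[0,-0.95,0],"dp":[0,0,0],"fingers":0},
  {"rot":[0,-0.95,0],"dp":[0,0,0],"fingers":0},
  {"rot":[0,-0.95,0],"dp":[0,0,0],"fingers":0},
  {"rot":[0,-0.95,0],"dp":[0,0,0],"fingers":0},
  {"rot":[0,0,0],"dp":[0,0,0],"fingers":0},
  {"rot":[0,0,0],"dp":[0,0,0],"fingers":0},
])

```text
time: 12.42
position: [0.4464, 0.1737, 0.3755]
ee_rot: [-178.9, 39.8, 177.6]
wrist_force: [-0.5, 0.0, -0.2]
width: 0.293
finger_force: 29.9
```

```bash
python3 - <<'E'
from h import *
np.set_printoptions(precision=4,suppress=True)
o,im=grab('wrist','w3.png')
print(o['position'],o['ee_rot'],o['joints'],o['width'])
Rm=R.from_euler('xyz',o['ee_rot'],degrees=True)
for n in ['lock_hole','pin_tip','pin_shoulder','pin','fume_box','sash_handle']:
    for d in env.pinpoint(n,'wrist'):
        print(n,d['p'],d['centre'],onz('wrist',d['centre'],{'fume_box':0,'sash_handle':.275}.get(n,.215),o))
E
```

```text
[0.4464 0.1737 0.3755] [-178.8912   39.8416  177.6165] [  57.3081  -13.6149  -42.1056   46.7997  -50.5342 -177.4054] 0.29307303137593804
lock_hole 0.89 [348.0, 219.7] [0.5989 0.1881 0.215 ]
pin_shoulder 0.57 [322.9, 341.1] [1.0666 0.1314 0.215 ]
pin 0.79 [323.3, 306.8] [0.8598 0.1446 0.215 ]
fume_box 0.75 [246.3, 106.5] [ 0.6033  0.0409 -0.    ]
sash_handle 0.92 [216.8, 265.5] [0.5923 0.0504 0.275 ]
```

View pics/w3.png

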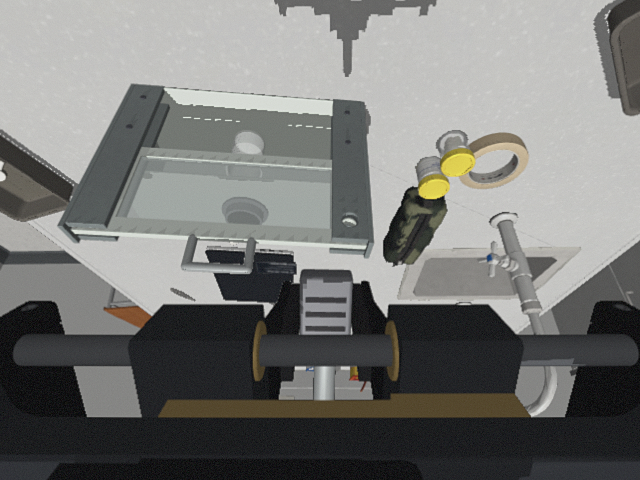

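The upside-down wrist view shows the box, the raised sash and handle at (217,255), and the hole at (348,220). Joint 6 hit its range limit during the tilt, so I'll combine all the hole rays and work out the way back.

```bash
python3 - <<'E'
from h import *
np.set_printoptions(precision=4,suppress=True)
o=env.get_obs()
rs=[ray('scene',(235.,237.)),ray('side',(394.8,219.6)),ray('wrist',(348,219.7),o)]
print(tri(rs),tri(rs[:1]+rs[2:]),tri(rs[1:]),[ (c+w*(.215-c[2])/w[2]) for c,w in rs])
# constrained z
f=lambda p,z:onz('wrist',p,z,o)
print('upright top front corners',f((372,254),.245),f((333,246),.245),'right outer',f((63,229),.245),'bar ends',f((187,262),.275),f((252,268),.275))
print('base',f((335,100),0),f((365,103),0),f((134,86),0))
im=cv2.imread('pics/w3.png');print(im[208:232:2,336:362:2].mean(2).astype(int))
cv2.imwrite('pics/c3.png',cv2.resize(im[70:280,55:385],None,fx=2.4,fy=2.4,interpolation=cv2.INTER_CUBIC))
print(o['position'],o['ee_rot'])
E
```

```text
(array([0.6004, 0.1874, 0.213 ]), [np.float64(5.5), np.float64(2.9), np.float64(2.9)]) (array([0.5839, 0.189 , 0.2274]), [np.float64(1.1), np.float64(1.1)]) (array([0.6027, 0.1897, 0.2128]), [np.float64(0.4), np.float64(0.4)]) [array([0.5949, 0.184 , 0.215 ]), array([0.6036, 0.1882, 0.215 ]), array([0.5999, 0.19  , 0.215 ])]
upright top front corners [0.6261 0.2169 0.245 ] [0.6073 0.1729 0.245 ] right outer [ 0.5655 -0.109   0.245 ] bar ends [0.5858 0.0234 0.275 ] [0.6004 0.0878 0.275 ]
base [0.5991 0.1753 0.    ] [0.606  0.2192 0.    ] [ 0.5641 -0.1095  0.    ]
[[ 89  87  87  86  83  89  89  88  87  90  88  89  86]
 [ 93  92  93  84  83  89  86  90  90  86  81  87  87]
 [ 91  87  90  90  91 102 116 114 103  88  81  87  89]
 [ 89  89  89  95 105 130 128 128 125 131  98  90  85]
 [ 88  90  90  83  69  70  65  71  70  77 106  95  88]
 [ 93  90  88  68 100 140 161 136  95  66  72  96  93]
 [ 90  90  85 118 213 212 212 229 204 123  60  88  91]
 [ 95  91  86  97 126 109 121 143 194 198  86  75  88]
 [ 93  91  91  89  94 106 108 108 106 138  92  85  88]
 [ 92  94  89  95  86  93 132 113  90  79  88  89  88]
 [ 92  90  90  89  92  88  87  87  91  90  92  90  92]
 [ 91  91  94  89  88  91  89  89  88  92  90  91  91]]
[0.4468 0.1754 0.3758] [-178.8204   39.8823  177.8014]
```

View pics/c3.png

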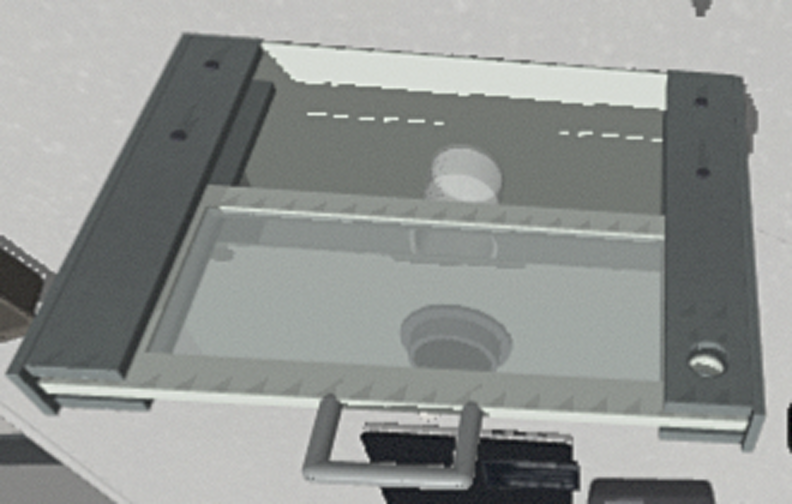

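```bash
cat > plan.py <<'E'
import sys
from h import *
np.set_printoptions(precision=3,suppress=True)
def plan(t,rpy):
    o=env.get_obs();Rm=R.from_euler('xyz',o['ee_rot'],degrees=True);Rt=R.from_euler('xyz',rpy,degrees=True)
    print('rot units tool',(Rm.inv()*Rt).as_rotvec(degrees=True)/6,'dp units in now-tool',Rm.inv().apply(np.array(t)-o['position'])/.03,'in target-tool',Rt.inv().apply(np.array(t)-o['position'])/.03)
    print(o['position'],o['ee_rot'],o['wrist_force'],o['joints'])
E
python3 -c "
from plan import *
plan([.494,.205,.2123],[180,0,173])"
```

```text
rot units tool [0.09  6.65  0.699] dp units in now-tool [2.317 1.152 5.145] in target-tool [-1.443  1.171  5.451]
[0.447 0.175 0.376] [-178.82    39.882  177.801] [-0.276  0.126 -0.856] [  57.402  -13.492  -42.017   46.876  -50.521 -177.404]
```

Call:
arm_command([
  {"rot":[0.01,0.83,0.087],"dp":[0,0,0],"fingers":0},
  {"rot":[0.01,0.83,0.087],"dp":[0,0,0],"fingers":0},
  {"rot":[0.01,0.83,0.087],"dp":[0,0,0],"fingers":0},
  {"rot":[0.01,0.83,0.087],"dp":[0,0,0],"fingers":0},
  {"rot":[0.01,0.83,0.087],"dp":[0,0,0],"fingers":0},
  {"rot":[0.01,0.83,0.087],"dp":[0,0,0],"fingers":0},
  {"rot":[0.01,0.83,0.087],"dp":[0,0,0],"fingers":0},
  {"rot":[0.01,0.83,0.087],"dp":[0,0,0],"fingers":0},
  {"rot":[0,0,0],"dp":[0,0,0],"fingers":0},
  {"rot":[0,0,0],"dp":[0,0,0],"fingers":0},
  {"rot":[0,0,0],"dp":[0,0,0],"fingers":0},
])

```text
time: 13.68
position: [0.4466, 0.1747, 0.3756]
ee_rot: [180.0, 0.1, 173.0]
wrist_force: [0.0, 0.2, -0.3]
width: 0.295
finger_force: 29.9
```

```bash
python3 -c "
from plan import *
plan([.494,.205,.2123],[180,0,173])"
```

```text
rot units tool [0.001 0.021 0.004] dp units in now-tool [-1.435  1.194  5.445] in target-tool [-1.447  1.195  5.442]
[0.447 0.175 0.376] [179.992   0.124 173.023] [ 0.044  0.22  -0.32 ] [  40.892    3.229   -2.597    0.087  -84.085 -137.878]
```

Call:
arm_command([
  {"rot":[0,0.02,0],"dp":[0,0.4,0.8],"fingers":0},
  {"rot":[0,0,0],"dp":[0,0.4,0.8],"fingers":0},
  {"rot":[0,0,0],"dp":[-0.2,0.39,0.8],"fingers":0},
  {"rot":[0,0,0],"dp":[-0.3,0,0.8],"fingers":0},
  {"rot":[0,0,0],"dp":[-0.3,0,0.8],"fingers":0},
  {"rot":[0,0,0],"dp":[-0.3,0,0.8],"fingers":0},
  {"rot":[0,0,0],"dp":[-0.33,0,0.64],"fingers":0},
  {"rot":[0,0,0],"dp":[0,0,0],"fingers":0},
  {"rot":[0,0,0],"dp":[0,0,0],"fingers":0},
])

```text
time: 14.43
position: [0.4927, 0.2049, 0.2127]
ee_rot: [-180.0, -0.1, 173.1]
wrist_force: [-0.3, -0.1, 0.5]
width: 0.293
finger_force: 29.9
```

```bash
python3 - <<'E'
from plan import *
plan([.494,.205,.2123],[180,0,173])
m={c:env.camera_model(c) for c in['scene','side']}
def proj(c,p):
    q=m[c]['world_to_cam']@np.append(p,1);u=q[:2]/q[2];u=u*(1+m[c]['k1']*(u@u));return np.round([m[c]['fx']*u[0]+m[c]['cx'],m[c]['fy']*u[1]+m[c]['cy']],1)
o=env.get_obs();ax=np.array([.9925,-.122,0]);T=o['position']+[0,0,.0027]
ims=[]
for c in m:
    _,im=grab(c,c+'4.png')
    print(c,'pred tip',proj(c,T+.082*ax),'pred sh',proj(c,T+.022*ax),'pred hole',proj(c,[.6,.192,.215]))
    for n in ['pin_tip','pin_shoulder','lock_hole']:print(n,[(np.round(d['centre'],1),round(d['p'],2)) for d in env.pinpoint(n,c)])
    h=proj(c,[.59,.192,.215]).astype(int);ims.append(cv2.resize(im[h[1]-50:h[1]+50,h[0]-33:h[0]+33],None,fx=6,fy=6,interpolation=cv2.INTER_CUBIC));print('crop origin',h-[33,50])
cv2.imwrite('pics/c4.png',np.hstack(ims))
E
```

```text
rot units tool [-0.006 -0.009  0.013] dp units in now-tool [-0.043  0.007  0.012] in target-tool [-0.043  0.007  0.012]
[0.493 0.205 0.213] [-179.961   -0.056  173.077] [-0.252 -0.06   0.544] [  40.002   13.633  -13.204   -0.017  -63.229 -136.918]
scene pred tip [235.5 245.4] pred sh [247.2 265.5] pred hole [230.5 237.2]
pin_tip [(array([199.6, 432.9]), 0.78)]
pin_shoulder [(array([246.5, 265.7]), 0.71)]
lock_hole []
crop origin [199 190]
side pred tip [390.3 209.2] pred sh [379.4 190.3] pred hole [395.3 217.8]
pin_tip [(array([389.7, 209.7]), 0.72)]
pin_shoulder [(array([381.1, 189.4]), 0.78)]
lock_hole [(array([393. , 217.8]), 0.61), (array([345.7, 232.2]), 0.41)]
crop origin [359 164]
```

View pics/c4.png

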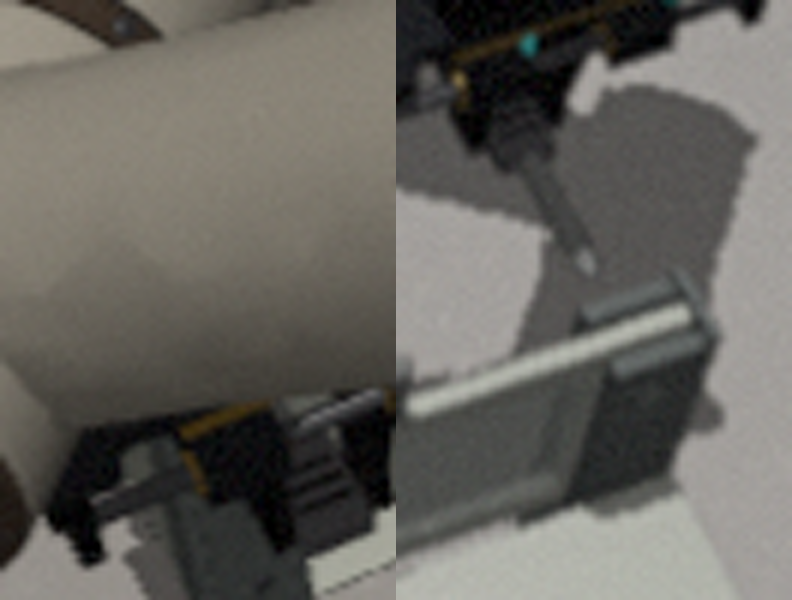

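The side view shows the pin tip at (389.7,209.7), matching my prediction to within 1 px, so the side calibration is trustworthy. I'll use it to locate the top edges of the left upright.

```bash
python3 - <<'E'
from h import *
np.set_printoptions(precision=4,suppress=True)
P=lambda x,y:(359+(x-396)/6-.4,164+y/6-.4)
for n,a in [('front in',(580,310)),('front out',(680,274)),('rear in',(614,372)),('rear out',(706,340))]:
    print(n,P(*a),onz('side',P(*a),.245))
print('sash out',onz('side',P(690,318),.240),onz('side',P(410,412),.240))
im=cv2.imread('pics/scene0.png')
g=im[222:252,218:250].mean(2).astype(int)
print(g[::1,::1][6:26])
E
```

```text
front in (389.2666666666667, 215.26666666666665) [0.5999 0.1691 0.245 ]
front out (405.93333333333334, 209.26666666666665) [0.6053 0.2132 0.245 ]
rear in (394.93333333333334, 225.6) [0.6295 0.1651 0.245 ]
rear out (410.2666666666667, 220.26666666666665) [0.6351 0.2048 0.245 ]
sash out [0.6218 0.2076 0.24  ] [0.6041 0.0886 0.24  ]
[[ 51  44  38  47  41  62 130 138 111  89  70  61  51  54  50  51  47  46
   48  47  45  55  77  89  88  86  88  89  88  87  88  87]
 [ 50  48  48  43  46  68  85  77  63  54  51  50  51  52  49  47  49  48
   47  48  49  45  78  87  87  88  90  88  87  88  89  87]
 [ 54  51  48  46  50  55  55  51  51  47  51  47  48  46  45  48  50  47
   43  47  45  46  70  85  87  89  88  88  86  88  87  87]
 [ 50  52  53  47  52  49  50  49  53  47  44  46  48  47  42  46  46  47
   45  47  45  52  62  79  86  90  86  88  88  88  87  87]
 [ 49  53  48  46  49  51  42  45  44  46  48  46  47  43  45  45  46  47
   47  48  46  48  62  83  90  89  85  86  88  87  88  88]
 [ 41  46  44  43  44  47  44  43  41  45  44  47  42  48  46  46  42  41
   47  49  48  47  52  80  89
[... 1192 characters left out ...]
6  62  81  87  88  88  88  89  92]
 [111  40  38  44  49  45  43  47  47  46  48  46  46  46  46  44  48  47
   47  42  47  46  47  48  59  81  89  90  88  91  88  90]
 [ 83  43  39  45  47  48  47  45  44  48  45  45  46  48  45  47  42  41
   47  46  44  43  44  47  54  79  92  93  90  89  89  86]
 [ 74  50  41  43  47  49  42  43  42  45  44  41  44  47  44  47  47  46
   47  48  45  42  44  42  47  79  89  90  89  88  85  88]
 [ 76  50  36  41  44  49  41  40  45  45  46  45  46  44  46  46  45  45
   47  45  45  48  46  45  43  67  84  89  88  87  83  82]
 [ 89  64  37  41  45  47  47  45  44  44  44  47  45  43  45  46  45  44
   46  43  46  44  46  47  44  58  82  86  81  79  81  80]]
```

Call:
arm_command([
  {"rot":[0,0,0],"dp":[-0.3,0,0.01],"fingers":0},
  {"rot":[0,0,0],"dp":[-0.3,0,0],"fingers":0},
  {"rot":[0,0,0],"dp":[-0.2,0,0],"fingers":0},
  {"rot":[0,0,0],"dp":[-0.15,0,0],"fingers":0},
  {"rot":[0,0,0],"dp":[-0.15,0,0],"fingers":0},
  {"rot":[0,0,0],"dp":[0,0,0],"fingers":0},
  {"rot":[0,0,0],"dp":[0,0,0],"fingers":0},
])

```text
time: 15.42
position: [0.5266, 0.201, 0.2123]
ee_rot: [179.9, -0.1, 173.0]
wrist_force: [-0.6, -0.2, -0.5]
width: 0.294
finger_force: 29.9
```

Call:
arm_command([
  {"rot":[0,0,0],"dp":[-0.12,0,0],"fingers":0},
  {"rot":[0,0,0],"dp":[-0.12,0,0],"fingers":0},
  {"rot":[0,0,0],"dp":[-0.12,0,0],"fingers":0},
  {"rot":[0,0,0],"dp":[-0.12,0,0],"fingers":0},
  {"rot":[0,0,0],"dp":[0,0,0],"fingers":0},
  {"rot":[0,0,0],"dp":[0,0,0],"fingers":0},
])

```text
time: 15.92
position: [0.5409, 0.1994, 0.2125]
ee_rot: [179.9, -0.0, 173.0]
wrist_force: [-0.2, 0.3, -0.2]
width: 0.291
finger_force: 29.9
```

Call:
arm_command([
  {"rot":[0,0,0],"dp":[-0.12,0,0],"fingers":0},
  {"rot":[0,0,0],"dp":[-0.12,0,0],"fingers":0},
  {"rot":[0,0,0],"dp":[-0.12,0,0],"fingers":0},
  {"rot":[0,0,0],"dp":[-0.12,0,0],"fingers":0},
  {"rot":[0,0,0],"dp":[-0.12,0,0],"fingers":0},
  {"rot":[0,0,0],"dp":[0,0,0],"fingers":0},
  {"rot":[0,0,0],"dp":[0,0,0],"fingers":0},
])

```text
time: 16.5
position: [0.5587, 0.1972, 0.2124]
ee_rot: [179.9, -0.0, 173.0]
wrist_force: [0.4, -0.5, -0.7]
width: 0.295
finger_force: 29.9
```

Call:
arm_command([
  {"rot":[0,0,0],"dp":[-0.12,0,0],"fingers":0},
  {"rot":[0,0,0],"dp":[-0.12,0,0],"fingers":0},
  {"rot":[0,0,0],"dp":[-0.12,0,0],"fingers":0},
  {"rot":[0,0,0],"dp":[-0.12,0,0],"fingers":0},
  {"rot":[0,0,0],"dp":[-0.08,0,0],"fingers":0},
  {"rot":[0,0,0],"dp":[0,0,0],"fingers":0},
  {"rot":[0,0,0],"dp":[0,0,0],"fingers":0},
])

```text
time: 17.08
position: [0.5753, 0.1951, 0.2124]
ee_rot: [179.9, -0.0, 173.0]
wrist_force: [-0.3, -0.0, -0.3]
width: 0.3
finger_force: 29.9
```

Call:
arm_command([
  {"rot":[0,0,0],"dp":[-0.06,0,0],"fingers":0},
  {"rot":[0,0,0],"dp":[-0.06,0,0],"fingers":0},
  {"rot":[0,0,0],"dp":[0,0,0],"fingers":0},
  {"rot":[0,0,0],"dp":[0,0,0],"fingers":0},
])

```text
time: 17.42
position: [0.5755, 0.1948, 0.212]
ee_rot: [-180.0, -0.4, 173.0]
wrist_force: [-9.1, 3.1, 2.7]
width: 0.293
finger_force: 29.8
```

Call:
arm_command([
  {"rot":[0,0,0],"dp":[-0.06,0,0],"fingers":0},
  {"rot":[0,0,0],"dp":[-0.04,0,0],"fingers":0},
  {"rot":[0,0,0],"dp":[0,0,0],"fingers":0},
])

```text
time: 17.67
position: [0.5757, 0.1947, 0.2119]
ee_rot: [-179.9, -0.8, 173.0]
wrist_force: [-17.1, 5.0, 6.5]
width: 0.3
finger_force: 29.9
```

```bash
python3 - <<'E'
from plan import *
o=env.get_obs();print(o['position'],o['wrist_force'],o['ee_rot'])
for c in ['side','scene']:
    env.get_image(c)
    for n in ['pin_tip','pin_shoulder','pin']:
        for d in env.pinpoint(n,c): print(c,n,np.round(d['centre'],1),round(d['p'],2),onz(c,d['centre'],.215))
E
```

```text
[0.576 0.195 0.212] [-17.11    4.986   6.492] [-179.896   -0.771  173.042]
side pin_tip [405.4 237.5] 0.39 [0.656 0.183 0.215]
side pin_shoulder [395.2 216.5] 0.54 [0.597 0.194 0.215]
side pin [395.2 212.2] 0.55 [0.587 0.201 0.215]
scene pin_tip [199.5 432. ] 0.63 [0.275 0.436 0.215]
scene pin_shoulder [226.6 414.6] 0.62 [0.274 0.387 0.215]
scene pin_shoulder [229.2 241.9] 0.55 [0.59  0.201 0.215]
scene pin [231.9 246.8] 0.74 [0.576 0.203 0.215]
scene pin [236.7 412.6] 0.73 [0.267 0.372 0.215]
```

Call:
arm_command([
  {"rot":[0,0,0],"dp":[0.1,0,0],"fingers":0},
  {"rot":[0,0,0],"dp":[0.04,0,0],"fingers":0},
  {"rot":[0,0,0],"dp":[0,0,0],"fingers":0.5},
  {"rot":[0,0,0],"dp":[0,0,0],"fingers":0.55},
  {"rot":[0,0,0],"dp":[0,0,0],"fingers":0.55},
  {"rot":[0,0,0],"dp":[0,0,0],"fingers":0.55},
  {"rot":[0,0,0],"dp":[0,0,0],"fingers":0.55},
  {"rot":[0,0,0],"dp":[0,0,0],"fingers":0.55},
])

```text
time: 18.73
position: [0.5781, 0.1948, 0.2127]
ee_rot: [179.9, 0.0, 173.0]
wrist_force: [-0.3, 0.5, -0.1]
width: 0.542
finger_force: 0.0
```

Call:
arm_command([
  {"rot":[0,0,0],"dp":[0.2,0,0],"fingers":0.55},
  {"rot":[0,0,0],"dp":[0.4,0,0],"fingers":0.55},
  {"rot":[0,0,0],"dp":[0.6,0,0],"fingers":0.55},
  {"rot":[0,0,0],"dp":[0.8,0,0],"fingers":0.55},
  {"rot":[0,0,0],"dp":[0.8,0,0],"fingers":0.55},
  {"rot":[0,0,0],"dp":[0.8,0,0],"fingers":0.55},
  {"rot":[0,0,0],"dp":[0,0,-0.8],"fingers":0.55},
  {"rot":[0,0,0],"dp":[0,0,-0.8],"fingers":0.55},
  {"rot":[0,0,0],"dp":[0,0,-0.8],"fingers":0.55},
  {"rot":[0,0,0],"dp":[0,0,-0.8],"fingers":0.55},
  {"rot":[0,0,0],"dp":[0,0,0],"fingers":0.55},
  {"rot":[0,0,0],"dp":[0,0,0],"fingers":0.55},
])

```text
time: 19.73
position: [0.4706, 0.2083, 0.3102]
ee_rot: [179.8, 0.1, 173.0]
wrist_force: [0.1, 0.4, -0.7]
width: 0.546
finger_force: 0.0
```

```bash
python3 - <<'E'
from plan import *
o=env.get_obs();print(o['position'],o['wrist_force'],o['width'],o['time'])
for c in ['side','scene','wrist']:
    o,im=grab(c,c+'9.png')
    for n in ['pin_tip','pin_shoulder','pin','sash_handle','lock_hole']:
        for d in env.pinpoint(n,c): print(c,n,np.round(d['centre'],1),round(d['p'],2),onz(c,d['centre'],.275 if 'sash' in n else .215,o))
E
```

```text
[0.471 0.208 0.31 ] [ 0.124  0.369 -0.721] 0.5455507383363266 19.7333
side pin_tip [408. 160.] 0.61 [0.471 0.321 0.215]
side pin_tip [404.5 239.2] 0.53 [0.659 0.178 0.215]
side pin_shoulder [395.6 219.7] 0.55 [0.605 0.19  0.215]
side pin_shoulder [389.7 167.6] 0.43 [0.468 0.265 0.215]
side pin [383.8 168.4] 0.69 [0.463 0.25  0.215]
side pin [390.8 212.4] 0.48 [0.582 0.191 0.215]
side sash_handle [346.2 234.5] 0.72 [0.608 0.044 0.275]
side sash_handle [394.1 218.1] 0.23 [0.624 0.16  0.275]
side lock_hole [396.3 219.1] 0.85 [0.604 0.192 0.215]
scene pin_tip [200.  431.2] 0.57 [0.276 0.435 0.215]
scene pin_shoulder [225.  416.7] 0.86 [0.273 0.391 0.215]
scene pin_shoulder [237.4 237.3] 0.62 [0.591 0.18  0.215]
scene pin_shoulder [230.5 238.8] 0.47 [0.596 0.194 0.215]
scene pin [233.6 412.9] 0.61 [0.27  0.376 0.215]
scene pin [232.4 248.3] 0.4 [0.571 0.204 0.215]
scene lock_hole [234.4 236. ] 0.72 [0.598 0.184 0.215]
scene lock_hole [231.6 245.5] 0.37 [0.579 0.201 0.215]
wrist pin_tip [499.9  81.8] 0.69 [0.371 0.338 0.215]
wrist pin_shoulder [450.7  82.7] 0.97 [0.368 0.305 0.215]
wrist pin_shoulder [323.1 378.4] 0.61 [0.594 0.19  0.215]
wrist pin [321.2 360.7] 0.81 [0.576 0.191 0.215]
wrist pin [435.5  87.7] 0.72 [0.37  0.295 0.215]
wrist lock_hole [319.9 381.6] 0.88 [0.597 0.187 0.215]
wrist lock_hole [225.2 333.6] 0.71 [0.539 0.114 0.215]
```

```bash
python3 - <<'E'
from plan import *
m=env.camera_model('side')
for z in (.175,.185,.255,.265,.275):
    q=m['world_to_cam']@np.array([.598,.051,z,1]);u=q[:2]/q[2];u=u*(1+m['k1']*(u@u));print(z,m['fx']*u[0]+m['cx'],m['fy']*u[1]+m['cy'])
for f in('side4.png','side9.png'):
    im=cv2.imread('pics/'+f);print(f,im[220:256,340:354:2].mean(2).astype(int)[::2].T)
o=env.get_obs();o3=dict(position=np.array([.4468,.1754,.3758]),ee_rot=np.array([-178.82,39.88,177.80]))
print(tri([ray('side',(346.2,234.5)),ray('wrist',(219.5,265.5),o3)]))
E
```

```text
0.175 343.73301719666756 250.1311533347177
0.185 344.0068816515909 248.23374178584396
0.255 346.0495684180603 234.05305184412876
0.265 346.3606083583322 231.88934797489028
0.275 346.6767993150508 229.6886108504599
side4.png [[160 161 161 157 161 129 111 114 163 150  90  70  80  98  96  96  98  95]
 [161 161 162 160 151 124 100 134 169 140  80  72  87  97  98  98  96  97]
 [161 160 157 157 131 119 100 138 163 102  76  76  91  99  96 101  97 101]
 [160 163 157 158 126 110 111 103 127  83  74  85  98  93  99  99  95  98]
 [161 159 159 146 123  99 108 117 124  80  73  81  92  99  97  96  99  97]
 [159 160 161 129 119 106 135 142 105  76  73  80  76  80  93  94  95  99]
 [163 157 157 125 106 129 138 130  82  75  73  74  76  77  78  82  97 102]]
side9.png [[158 162 159 155 159 128 108 117 163 153  91  71  81  97  96  97  94  98]
 [160 158 158 157 147 124  97 135 170 139  78  74  91  95  97  98  99  99]
 [161 160 157 160 129 120  97 154 168  99  76  75  92  96  97  98  89  96]
 [158 161 157 156 127 110  71 113 133  88  71  83  92  94  96  96  93  97]
 [155 161 159 148 124  94  73 115 119  80  71  91  96  95  97  98  99  98]
 [156 158 157 130 118  82  85 144 103  76  73  85  91  95  93  94  98  96]
 [160 157 157 123 108  75  97 129  82  75  73  72  76  83  93  98  95 100]]
(array([0.606, 0.048, 0.268]), [np.float64(2.1), np.float64(2.1)])
```

The bar shows at rows 228–230 in column 346, and 229.7 is predicted for fully up. The sash hasn't moved since release, the pin's shank shows behind the rear plate, and its shoulder is at the upright.

```bash
python3 -c "
from bench import env
print(env.hand_in())"
```

```text
the job is handed in; nothing more can be done
None
```

I raised the sash to its stop and pushed the grey pin through the left upright and sash until its grip rested against the upright. I then let go, backed the arm clear and handed the job in at about 20 s; the beaker and forceps were never approached, though I did not check them again at the end.

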